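Set out the serving tools in the lidded caddy

ROBOT

A 6-joint arm with a two-finger parallel gripper is mounted at the origin on the work surface. World frame = base frame: x ahead of the robot, y to its left, z up, the work surface at z = 0. Lengths are in m, angles in rad, forces in N, time in s.
With the tool pointing down it reaches from about 0.25 to 0.775 m from the base axis. Payload 4 kg.
Tool frame: the origin (TCP) lies at the very end of the fingers, on their centre line; the grasp point (between the pads) lies 19 mm behind it; z points along the fingers, y is the direction in which the jaws open and shut (so a half turn about z gives the same grasp; the last joint's range is limited). The gripper opens to 94 mm and grips with 3 to 60 N. Pads are 16 mm wide; open, the fingers measure 119 mm over their backs; the gripper's body (75 mm by 177 mm) begins 78 mm behind the grasp point.
Start: joints at [-1.344, 0.087, 1.371, -0, 1.684, -0.103], TCP at [0.178, -0.52, 0.206] pointing down, gripper open.
Joint ranges: [-3.1, 3.1], [-0.76, 2.03], [0.27, 2.55], [-1.08, 4.22], [0.17, 2.65], [-2.57, 2.57]. Speed limits (rad/s): [2.79, 2.79, 3.14, 3.14, 3.14, 3.14].

INTERFACE

Orientations are given as a unit quaternion [x, y, z, w].
In Python, from bench import read_state, read_camera, ticket gives the robot as it stands.
- The arm moves only by the tool carry_out, never from a script. Its argument "moves" is a list of rows, each an object of numbers: "wx", "wy", "wz": the turn, a rotation vector about the tool's x, y, z in degrees; "x", "y", "z": the shift along the tool's x, y, z in cm; "fingers": the finger opening in cm, from 0 to 9.4. A call has 1 to 10 rows; each row shifts and turns the commanded pose from where the row before left it, along the tool's axes as they then stand; what a row does not reach is not made up. A row lasts 1/8 s, in which the tool goes at most 62.5 mm and 10.7 degrees, less where a joint would pass 70% of its speed; a pose out of reach is approached as far as the arm can. A call is refused whole if a number of a shift passes 6.25 or a number of a turn 10.7, either way. A call with a gripper value outside its range is refused whole. The fingers move at their own pace and stop on an object; the grip force is fixed at half the most. Time passes only in rows, so rows that do not move let the fingers close. It gives the time, the measured TCP pose, the force and the opening at its end, in the units of the state.
- read_state(): the state, without advancing time (a new reading comes with each control period).
- read_camera(name): name is "side" or "top"; returns a dict with "color" (384x512x3 uint8, red, green, blue), "K" (3x3 intrinsics, pixels), "dist_coeffs" ([k1, k2, p1, p2, k3] as OpenCV has them; the pictures are not rectified), "R" (3x3) and "t" (3): a world point X has camera coordinates R X + t. Camera axes: x right, y down, z forward; pixel columns grow to the right and rows downward; lengths in m; the calibration is good to about 2 mm. A picture is of the moment at which its call begins. There is no depth.
- ticket.close_job(): hands the job in, once; it reports no verdict.
The state is a dict: "t": time; "joint_positions": joint angles; "dq": joint speeds; "tau": joint torques, N m; "tcp_pos": TCP position; "tcp_rot": TCP orientation; "force": force on the tool from outside, world axes, zero at the start; "wrist_torque": the same for the moment, N m; "gripper_width": finger opening in m.
Only numpy, scipy, OpenCV 4.12 (cv2) and the standard library are available. Lean on these libraries where they do the work, as an engineer would, in place of code of your own. Each camera call takes 0.05 s, during which the arm holds its last target. There are 200 camera calls.

TASK

Fold the red lid of the metal caddy right back, then stand the wooden spatula and the blue-handled cake server upright in it, handle down and head up, one in each compartment. Never lay or drop a tool on the counter, do not knock the other things about, and leave the lid open.

Things in the scene. Friction and masses are not known exactly. Their poses are not given: they have to be found in the camera images.
- caddy: Metal two-compartment utensil caddy fixed to the counter, 72 mm (x) by 124 mm (y) by 125 mm tall, walls, floor and divider 4 mm thick. Origin: centre of its underside. The divider lies along x at y=0; each compartment is 64 mm (x) by 56 mm (y) inside, 121 mm deep. x points away from the robot, towards the lid's hinge.
- well_left (a point): Centre of the inner floor of the compartment on the caddy's +y side, 4 mm above the counter; axes as the caddy.
- well_right (a point): Centre of the inner floor of the compartment on the caddy's -y side, 4 mm above the counter; axes as the caddy.
- lid (a joint): Angle of the red lid about its hinge: 0 shut, 1.9 rad folded fully back (its stop); it starts shut or slightly ajar. Opens upwards and back about the caddy's +y axis; the stiff hinge (about 0.1 N m friction) holds it wherever it is left. Panel 74 mm (x) by 126 mm (y) by 4 mm; shut, its top is 130 mm above the counter.
- lid_hinge (a point): Point on the lid's hinge axis (along the caddy's y), at the middle of the far top edge of the caddy: 38 mm from the caddy's centre in +x, 125 mm above the counter.
- lid_tab (a point): Grip point on the lid's black tab, 18 mm wide (caddy y), 10 mm thick, 36 mm tall, near the lid's free edge: from the hinge axis 66 mm along the lid and 29 mm square to it (24 mm above the lid's surface), at mid width. Pinched across its width, the tab can pivot between the fingers as the lid turns.
- spatula: Wooden spatula with pale handle and brown head 8 mm thick. Origin: centre of the handle's end face; x runs along the tool to the head, y across its width. Straight handle 18 mm wide (y), 16 mm thick, to x=225 mm; flat head 46 mm wide to x=303 mm. Balance near x=168 mm, about 90 g. Lies in a sloped rest, x rising 0.66 rad, head up; free to grip across y from x=100 to 190 mm, lifts straight up.
- server: Cake server with blue handle and steel head 4 mm thick. Origin: centre of the handle's end face; x runs along the tool to the head, y across its width. Straight handle 18 mm wide (y), 16 mm thick, to x=225 mm; flat head 46 mm wide to x=303 mm. Balance near x=150 mm, about 120 g. Lies in a sloped rest, x rising 0.66 rad, head up; free to grip across y from x=100 to 190 mm, lifts straight up.
- rest_a: Fixed sloped tool rest: dark wooden base 240 x 80 x 8 mm with two steel cradles, open above, the higher on a post (top 160 mm above the counter), holding the tool at its x=0 to 60 mm (with end stop) and x=205 to 219 mm. Origin on the counter; x points the way the tool rises. The handle's end face sits at about (-120, 0, 27) mm in this frame.
- rest_b: The same as rest_a.
- canele_1: Small dark brown fluted-cake shape, 48 mm wide, 48 mm tall; loose bystander, origin at the centre of its underside.
- canele_2: Same as canele_1; loose bystander, origin at the centre of its underside.
- canele_3: Same as canele_1; loose bystander, origin at the centre of its underside.
- bun: Round golden bun, 90 mm wide, 53 mm tall; loose bystander, origin at the centre of its underside.
- jam_jar: Amber glass jar with red cap, 64 mm wide, 85 mm tall; loose bystander, origin at the centre of its underside.
- mug: White mug, 76 mm wide, 85 mm tall; loose bystander, origin at the centre of its underside.
- loaf: Brown loaf, 200 mm long (its x), 92 mm wide, 92 mm tall; loose bystander, origin at the centre of its underside.

How it is judged:
By the outcome, as a careful person would: the job done as asked, in the order asked, and still so for the second after the job is handed in, with the robot touching nothing.
It also fails if it takes over 70 s, if anything falls off the work surface, if the arm or the gripper's body presses on something with over 40 N, if the wrist force passes 120 N, or if a joint passes its speed limit or range.

## Working session

There is one attempt and no reset: what is moved stays moved. The work goes in short steps, Python scripts to look and compute and a tool call to move; the robot and the scene stay as the last step left them, time stands still between calls to the robot, and variables do not carry over. Pictures are saved under pics/ and viewed, about 8 in all and at most 12, crops included, and the job is handed in when it is done.

Besides the shell and the picture viewer there is one more tool, called after "Request:" in YAML: its name, and indented under it one key for each argument. carry_out: Moves the arm, as the interface text tells. Its arguments: {"type":"object","properties":{"moves":{"type":"array"}},"required":["moves"]}

```bash
mkdir -p pics; ls
python3 - <<'E'
from bench import read_state, read_camera
import cv2,numpy as np
print(read_state())
for n in("side","top"):
    c=read_camera(n); cv2.imwrite(f"pics/{n}0.png",c["color"][:,:,::-1]); np.savez(f"pics/{n}0.npz",**c)
    print(n,c["K"].tolist(),c["dist_coeffs"],c["R"].tolist(),c["t"])
E
```

```text
pics
{'t': 0.0, 'joint_positions': array([-1.34412680e+00,  8.78944452e-02,  1.37224943e+00, -9.28791127e-06,
        1.68362293e+00, -1.03107404e-01]), 'dq': array([-0.00016754, -0.00076107,  0.00012991,  0.00111049, -0.00019286,
        0.00122208]), 'tau': array([-1.73371509e-04, -3.40183353e+01, -3.02424932e+01,  7.18196877e-02,
        3.30556172e-02, -1.72528748e-04]), 'tcp_pos': array([ 0.17796922, -0.51981592,  0.20433975]), 'tcp_rot': array([ 9.86436172e-01,  1.64141700e-01, -7.17240173e-05, -1.08471445e-03]), 'force': array([-0.03379255,  0.13499787, -0.34155822]), 'wrist_torque': array([ 0.00218353,  0.00432921, -0.02777224]), 'gripper_width': 0.09405730887688352}
side [[355.7255151768653, 0.0, 253.1686974045096], [0.0, 355.7255151768653, 186.47247929566862], [0.0, 0.0, 1.0]] [-0.00838604  0.          0.          0.          0.        ] [[-0.9954211113962824, -0.09498907866610808, 0.010671734664688438], [-0.07728905434376478, 0.7341505847714284, -0.6745734362976475], [0.05624244896193754, -0.6723094479582551, -0.738130607088495]] [0.57269261 0.08482206 1.09123269]
top [[369.3073277120662, 0.0, 255.6190773494616], [0.0, 369.3073277120662, 193.46751599246207], [0.0, 0.0, 1.0]] [-0.03943461  0.          0.          0.          0.        ] [[0.011849107601794466, -0.9999166005106802, 0.005137185241552046], [-0.9799939869647533, -0.012633484994978765, -0.19862572987860586], [0.19867406514683378, -0.002680873000828516, -0.9800619514897949]] [0.00608462 0.60152277 1.22729582]
```

View pics/side0.png

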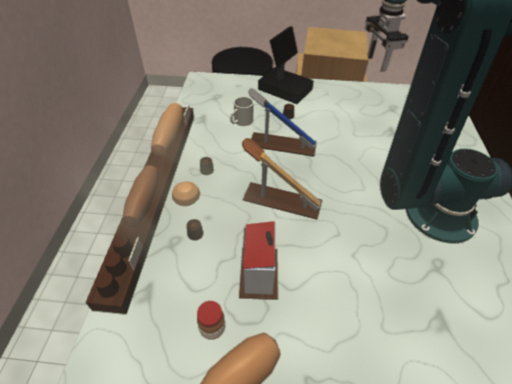

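View pics/top0.png

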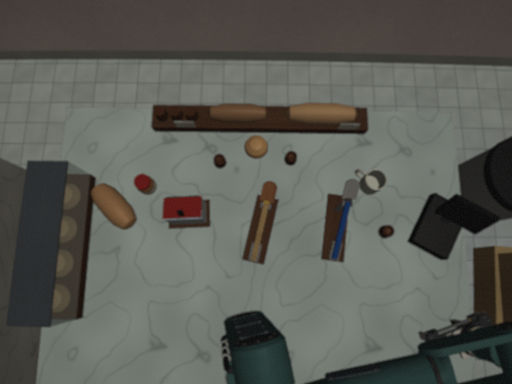

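Side view: caddy with red lid at (260,260), spatula rest (285,185), server rest (285,130). Top view: caddy (185,210), spatula (262,222), server (342,220), jar (144,184), loaf left; +x is up and +y is left.

```bash
cat > h.py <<'E'
import numpy as np,cv2
from scipy.spatial.transform import Rotation as Rn
def load(n,i=0): return dict(np.load(f"pics/{n}{i}.npz"))
def ray(c,p):
    p=np.array(p,float).reshape(-1,1,2)
    u=cv2.undistortPoints(p,c["K"],c["dist_coeffs"]).reshape(-1,2)
    d=np.c_[u,np.ones(len(u))]@c["R"]; o=-c["R"].T@c["t"]
    return o,d
def plane(c,p,z):
    o,d=ray(c,p); return o+d*((z-o[2])/d[:,2])[:,None]
def proj(c,X):
    return cv2.projectPoints(np.array(X,float).reshape(-1,1,3),cv2.Rodrigues(c["R"])[0],c["t"],c["K"],c["dist_coeffs"])[0].reshape(-1,2)
def tri(c1,p1,c2,p2):
    o1,d1=ray(c1,p1);o2,d2=ray(c2,p2)
    A=np.stack([d1[0],-d2[0]],1); s=np.linalg.lstsq(A,o2-o1,rcond=None)[0]
    a,b=o1+s[0]*d1[0],o2+s[1]*d2[0]; return (a+b)/2,np.linalg.norm(a-b)
def hsv(c): return cv2.cvtColor(c["color"],cv2.COLOR_RGB2HSV)
E
python3 - <<'E'
from h import *
T=load("top");S=load("side")
for n,c in(("top",T),("side",S)):
    h=hsv(c);H,s,v=cv2.split(h)
    red=(((H<6)|(H>172))&(s>150)&(v>70)).astype(np.uint8)
    blue=((H>100)&(H<128)&(s>110)&(v>50)).astype(np.uint8)
    for nm,m in(("red",red),("blue",blue)):
        k,l,st,ce=cv2.connectedComponentsWithStats(m)
        for i in range(1,k):
            if st[i,4]>60:
                pts=np.argwhere(l==i)[:,::-1].astype(np.float32)
                r=cv2.minAreaRect(pts);print(n,nm,st[i],ce[i].round(1),cv2.boxPoints(r).round(1).tolist())
a=cv2.resize(T["color"][165:275,150:400],None,fx=3.2,fy=3.2,interpolation=3)
b=cv2.resize(S["color"][80:305,225:335],None,fx=2.6,fy=2.6,interpolation=3)
cv2.imwrite("pics/ct.png",a[:,:,::-1]);cv2.imwrite("pics/cs.png",b[:,:,::-1])
E
```

```text
top red [135 175  15  14 166] [142.  181.5] [[135.0, 175.0], [149.0, 175.0], [149.0, 188.0], [135.0, 188.0]]
top red [164 197  37  21 657] [182.1 206.4] [[163.10000610351562, 198.0], [199.89999389648438, 196.39999389648438], [200.8000030517578, 215.5], [164.0, 217.1999969482422]]
top blue [332 202  19  57 295] [340.8 229.8] [[331.1000061035156, 257.5], [345.20001220703125, 201.10000610351562], [350.3999938964844, 202.39999389648438], [336.29998779296875, 258.79998779296875]]
side red [ 244  223   30   45 1095] [258.2 246.4] [[244.0, 223.0], [273.0, 223.0], [273.0, 267.0], [244.0, 267.0]]
side red [198 302  24  23 433] [209.1 313.1] [[198.0, 302.0], [221.0, 302.0], [221.0, 324.0], [198.0, 324.0]]
side blue [266 103  49  41 232] [288.5 122. ] [[265.3999938964844, 105.9000015258789], [268.6000061035156, 102.0], [315.1000061035156, 140.6999969482422], [311.8999938964844, 144.60000610351562]]
```

View pics/ct.png

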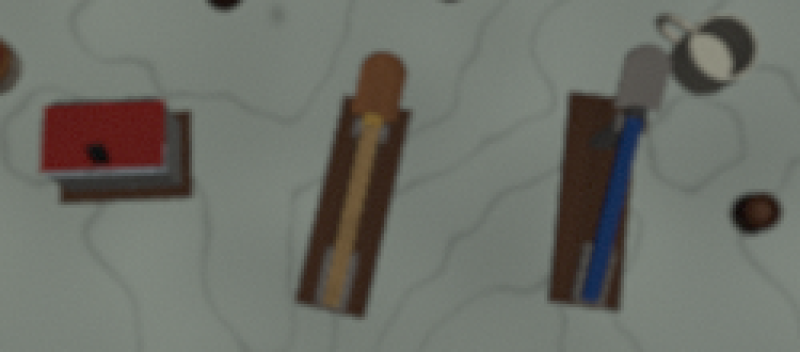

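View pics/cs.png

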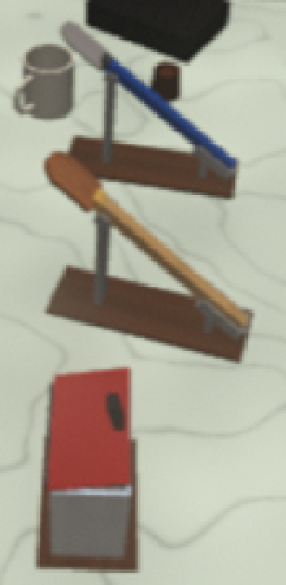

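Crops show the lid with its tab at top-crop (97,153), the rest bases and both tools clearly; now the positions.

Run:
```python
from h import *
np.set_printoptions(precision=4,suppress=True)
T=load("top");S=load("side")
t=lambda p:(np.array(p,float)+.5)/3.2-.5+[150,165]
s=lambda p:(np.array(p,float)+.5)/2.6-.5+[225,80]
for nm,q in(("restA",[(345,97),(410,108),(363,317),(297,300)]),("restB",[(570,93),(632,98),(618,308),(549,299)])):
    P=plane(T,t(q),.008);print(nm,P.mean(0),np.linalg.norm(np.diff(P,axis=0),axis=1)); d=(P[0]+P[1]-P[2]-P[3]);print(" yaw",np.degrees(np.arctan2(d[1],d[0])), np.degrees(np.arctan2(*(P[0]-P[3])[[1,0]])))
for nm,q in(("A",[(70,266),(47,313),(240,361),(250,309)]),("B",[(80,137),(69,172),(234,198),(238,157)])):
    P=plane(S,s(q),.008);print("side",nm,P.mean(0),np.linalg.norm(np.diff(P,axis=0),axis=1)); d=(P[0]+P[1]-P[2]-P[3]);print(" yaw",np.degrees(np.arctan2(d[1],d[0])))
# lid corners triangulated
print("lid");L=[]
for a,b in(((45,103),(51,490)),((165,98),(53,372)),((165,167),(130,368)),((42,172),(131,487))):
    x,e=tri(T,t([a]),S,s([b]));L.append(x);print(x,e)
P=plane(T,t([(45,103),(165,98),(165,167),(42,172)]),.13);print("lid@.13",P)
P=plane(S,s([(51,490),(53,372),(130,368),(131,487)]),.13);print("lid@.13 side",P)
print("tabtop",tri(T,t([(97,147)]),S,s([(112,395)])))
for nm,a,b in(("Aend",(332,303),(243,322)),("Aneck",(372,118),(97,200)),("Atip",(385,55),(50,165)),("Bend",(591,298),(234,162)),("Bneck",(636,118),(108,62)),("Btip",(648,48),(66,30))):
    print(nm,*tri(T,t([a]),S,s([b])))
# plate of caddy & other things
print("plate top",plane(T,t([(192,195),(62,201),(190,112)]),.004), "plate side",plane(S,s([(38,568),(137,570)]),.004))
```

```text
restA [ 0.4854 -0.0049  0.008 ] [0.0747 0.239  0.0746]
 yaw -12.41853660884722 -12.428184987923897
restB [ 0.4952 -0.2714  0.008 ] [0.0709 0.2369 0.0765]
 yaw -6.474999812470705 -7.170861334795911
side A [ 0.4836 -0.0022  0.008 ] [0.0823 0.2344 0.0818]
 yaw -12.076443570293014
side B [ 0.4882 -0.2707  0.008 ] [0.0782 0.2291 0.087 ]
 yaw -6.17483516608485
lid
[0.5695 0.3167 0.1287] 0.005479267686460928
[0.5786 0.1922 0.1329] 0.0005926331277069443
[0.5053 0.1878 0.1438] 0.0005334475494050861
[0.4982 0.3128 0.1388] 0.0024428904784886164
lid@.13 [[0.572  0.3161 0.13  ]
 [0.5789 0.1927 0.13  ]
 [0.5074 0.1898 0.13  ]
 [0.5006 0.3148 0.13  ]]
lid@.13 side [[0.5667 0.3181 0.13  ]
 [0.5792 0.19   0.13  ]
 [0.5048 0.1774 0.13  ]
 [0.4968 0.308  0.13  ]]
tabtop (array([0.5194, 0.2491, 0.1833]), np.float64(0.0009013617515411268))
Aend [0.3755 0.0184 0.0258] 0.0002664395395095923
Aneck [ 0.5538 -0.0192  0.1674] 0.000269197892637744
Atip [ 0.608  -0.0301  0.2038] 0.0034478628283064676
Bend [ 0.3823 -0.2609  0.0329] 0.002942076423462281
Bneck [ 0.559  -0.2832  0.1649] 0.0024513106005346497
Btip [ 0.6171 -0.2861  0.2074] 0.004378294450525419
plate top [[0.4934 0.1765 0.004 ]
 [0.4846 0.3219 0.004 ]
 [0.5877 0.1822 0.004 ]] plate side [[0.5787 0.333  0.004 ]
 [0.4829 0.3254 0.004 ]]
```

Request:
carry_out:
  moves:
    - {"z": -5.5}
    - {"x": 3.8, "y": -4.1}
    - {"x": 3.8, "y": -4.1}
    - {"x": 3.8, "y": -4.1}
    - {"x": 3.8, "y": -4.1}
    - {"x": 3.8, "y": -4.1}
    - {"x": 3.8, "y": -4.1}
    - {"x": 3.8, "y": -4.1}
    - {"x": 3.8, "y": -4.1}
    - {"x": 3.8, "y": -4.1}

```text
invalid input
```

Request:
carry_out:
  moves:
    - {"x": 3.8, "y": -4.1}
    - {"x": 3.8, "y": -4.1}
    - {"x": 3.8, "y": -4.1}
    - {"x": 3.8, "y": -4.1}
    - {"x": 3.8, "y": -4.1}
    - {"wz": 7.8, "fingers": 4.5}
    - {"wz": 7.8}
    - {}
    - {}

```text
invalid input
```

Request:
carry_out:
  moves:
    - {"wx": 0, "wy": 0, "wz": 0, "x": 0, "y": 0, "z": -5.5, "fingers": 9.4}

```text
t: 0.22
tcp_pos: [0.1772, -0.5165, 0.2528]
tcp_rot: [0.986, 0.164, -0.001, -0.009]
force: [-0.5, -0.8, 0.2]
gripper_width: 0.0938
```

Every key is needed.

Request:
carry_out:
  moves:
    - {"wx": 0, "wy": 0, "wz": 0, "x": 3.8, "y": -4.1, "z": 0, "fingers": 9.4}
    - {"wx": 0, "wy": 0, "wz": 0, "x": 3.8, "y": -4.1, "z": 0, "fingers": 9.4}
    - {"wx": 0, "wy": 0, "wz": 0, "x": 3.8, "y": -4.1, "z": 0, "fingers": 9.4}
    - {"wx": 0, "wy": 0, "wz": 0, "x": 3.8, "y": -4.1, "z": 0, "fingers": 9.4}
    - {"wx": 0, "wy": 0, "wz": 0, "x": 3.8, "y": -4.1, "z": 0, "fingers": 9.4}
    - {"wx": 0, "wy": 0, "wz": 0, "x": 3.8, "y": -4.1, "z": 0, "fingers": 9.4}
    - {"wx": 0, "wy": 0, "wz": 0, "x": 3.8, "y": -4.1, "z": 0, "fingers": 9.4}
    - {"wx": 0, "wy": 0, "wz": 0, "x": 3.8, "y": -4.1, "z": 0, "fingers": 9.4}
    - {"wx": 0, "wy": 0, "wz": 0, "x": 3.8, "y": -4.1, "z": 0, "fingers": 9.4}
    - {"wx": 0, "wy": 0, "wz": 0, "x": 3.8, "y": -4.1, "z": 0, "fingers": 9.4}

```text
t: 1.48
tcp_pos: [0.4051, -0.0076, 0.2602]
tcp_rot: [0.986, 0.164, -0.0, 0.0]
force: [0.9, -0.4, -0.2]
gripper_width: 0.0938
```

Request:
carry_out:
  moves:
    - {"wx": 0, "wy": 0, "wz": 0, "x": 3.8, "y": -4.1, "z": 0, "fingers": 9.4}
    - {"wx": 0, "wy": 0, "wz": 0, "x": 3.8, "y": -4.1, "z": 0, "fingers": 9.4}
    - {"wx": 0, "wy": 0, "wz": 0, "x": 3.8, "y": -4.1, "z": 0, "fingers": 9.4}
    - {"wx": 0, "wy": 0, "wz": 7.8, "x": 0, "y": 0, "z": 0, "fingers": 4.5}
    - {"wx": 0, "wy": 0, "wz": 7.8, "x": 0, "y": 0, "z": 0, "fingers": 4.5}
    - {"wx": 0, "wy": 0, "wz": 0, "x": 0, "y": 0, "z": 0, "fingers": 4.5}
    - {"wx": 0, "wy": 0, "wz": 0, "x": 0, "y": 0, "z": 0, "fingers": 4.5}

```text
t: 2.35
tcp_pos: [0.4727, 0.1437, 0.2602]
tcp_rot: [1.0, 0.03, -0.0, 0.0]
force: [0.8, -0.1, 1.1]
gripper_width: 0.0573
```

Request:
carry_out:
  moves:
    - {"wx": 0, "wy": 0, "wz": 0, "x": 2.5, "y": -5.2, "z": 0, "fingers": 4.5}
    - {"wx": 0, "wy": 0, "wz": 0, "x": 2.5, "y": -5.2, "z": 0, "fingers": 4.5}
    - {"wx": 0, "wy": 0, "wz": 0, "x": 0, "y": 0, "z": 5.0, "fingers": 4.5}
    - {"wx": 0, "wy": 0, "wz": 0, "x": 0, "y": 0, "z": 0, "fingers": 4.5}

```text
t: 2.85
tcp_pos: [0.5136, 0.2496, 0.2042]
tcp_rot: [1.0, 0.03, -0.006, 0.002]
force: [-0.1, -0.4, 0.4]
gripper_width: 0.0448
```

```bash
cat > snap.py <<'E'
import sys
from h import *
from bench import read_state, read_camera
i,tb,sb=sys.argv[1],eval(sys.argv[2]),eval(sys.argv[3])
out=[]
for n,b in(("top",tb),("side",sb)):
    c=read_camera(n);np.savez(f"pics/{n}{i}.npz",**c)
    x0,y0,x1,y1=b;k=min(390/(x1-x0),590/(y1-y0))
    im=cv2.resize(c["color"][y0:y1,x0:x1],None,fx=k,fy=k,interpolation=3)
    im=cv2.copyMakeBorder(im,0,590-im.shape[0],0,395-im.shape[1],cv2.BORDER_CONSTANT);out.append(im)
    print(n,"scale",k,"off",x0,y0)
cv2.imwrite(f"pics/pair{i}.png",np.hstack(out)[:,:,::-1])
s=read_state();print(s["t"],s["tcp_pos"].round(4),s["tcp_rot"].round(3),s["joint_positions"].round(3),s["gripper_width"],s["force"].round(1))
E
python3 snap.py 1 "(120,140,250,270)" "(215,160,315,310)"
```

```text
top scale 3.0 off 120 140
side scale 3.9 off 215 160
2.95 [0.5169 0.2501 0.2111] [ 1.     0.029 -0.     0.   ] [ 0.352  0.14   1.301 -0.     1.7    1.865] 0.04519228017790038 [ 0.1 -0.8  0.5]
```

View pics/pair1.png

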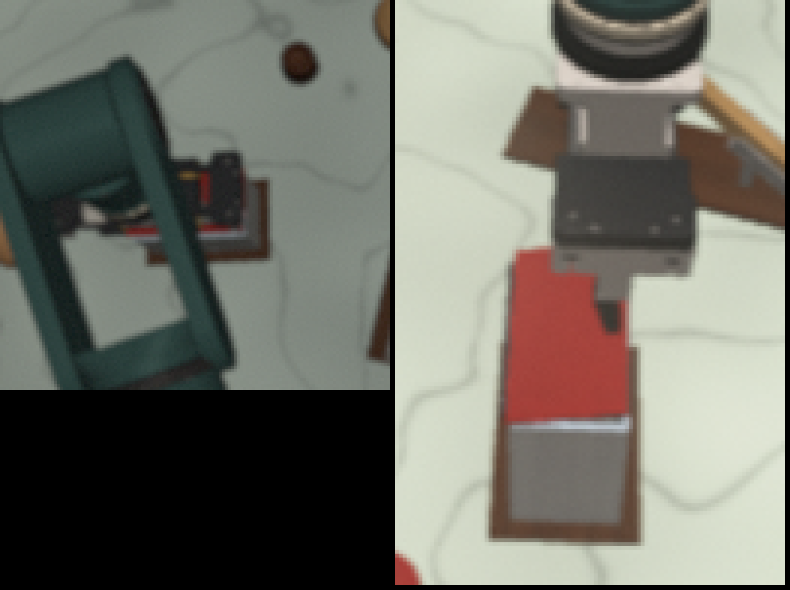

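Side view: the near finger is at (610,290), right over the tab (610,315); lid slightly ajar at its near edge. Descend and pinch.

Request:
carry_out:
  moves:
    - {"wx": 0, "wy": 0, "wz": 0, "x": 0, "y": 0, "z": 3.0, "fingers": 4.5}
    - {"wx": 0, "wy": 0, "wz": 0, "x": 0, "y": 0, "z": 3.0, "fingers": 4.5}
    - {"wx": 0, "wy": 0, "wz": 0, "x": 0, "y": 0, "z": 0, "fingers": 4.5}
    - {"wx": 0, "wy": 0, "wz": 0, "x": 0, "y": 0, "z": 0, "fingers": 0}
    - {"wx": 0, "wy": 0, "wz": 0, "x": 0, "y": 0, "z": 0, "fingers": 0}
    - {"wx": 0, "wy": 0, "wz": 0, "x": 0, "y": 0, "z": 0, "fingers": 0}
    - {"wx": 0, "wy": 0, "wz": 0, "x": 0, "y": 0, "z": 0, "fingers": 0}

```text
t: 3.82
tcp_pos: [0.5174, 0.2506, 0.1518]
tcp_rot: [1.0, 0.029, 0.001, -0.0]
force: [-0.7, -0.2, 3.7]
gripper_width: 0.0176
```

Request:
carry_out:
  moves:
    - {"wx": 0, "wy": 0, "wz": 0, "x": 0.83, "y": 0, "z": -0.9, "fingers": 0}
    - {"wx": 0, "wy": 0, "wz": 0, "x": 0.97, "y": 0, "z": -0.74, "fingers": 0}
    - {"wx": 0, "wy": 0, "wz": 0, "x": 1.08, "y": 0, "z": -0.58, "fingers": 0}
    - {"wx": 0, "wy": 0, "wz": 0, "x": 1.15, "y": 0, "z": -0.39, "fingers": 0}
    - {"wx": 0, "wy": 0, "wz": 0, "x": 1.2, "y": 0, "z": -0.2, "fingers": 0}
    - {"wx": 0, "wy": 0, "wz": 0, "x": 1.2, "y": 0, "z": 0, "fingers": 0}

```text
t: 4.58
tcp_pos: [0.5806, 0.2543, 0.1787]
tcp_rot: [1.0, 0.029, -0.002, 0.0]
force: [-4.8, -0.6, -0.3]
gripper_width: 0.0176
```

Request:
carry_out:
  moves:
    - {"wx": 0, "wy": 0, "wz": 0, "x": 1.2, "y": 0, "z": 0.2, "fingers": 0}
    - {"wx": 0, "wy": 0, "wz": 0, "x": 1.15, "y": 0, "z": 0.4, "fingers": 0}
    - {"wx": 0, "wy": 0, "wz": 0, "x": 1.08, "y": 0, "z": 0.59, "fingers": 0}
    - {"wx": 0, "wy": 0, "wz": 0, "x": 0, "y": 0, "z": 0, "fingers": 0}

```text
t: 5.08
tcp_pos: [0.6188, 0.2565, 0.1678]
tcp_rot: [1.0, 0.028, 0.004, -0.001]
force: [1.1, 0.8, 3.7]
gripper_width: 0.0174
```

Request:
carry_out:
  moves:
    - {"wx": 0, "wy": 0, "wz": 0, "x": 0.5, "y": 0, "z": 0.37, "fingers": 0}
    - {"wx": 0, "wy": 0, "wz": 0, "x": 0.46, "y": 0, "z": 0.4, "fingers": 0}
    - {"wx": 0, "wy": 0, "wz": 0, "x": 0, "y": 0, "z": 0, "fingers": 0}

```text
t: 5.45
tcp_pos: [0.6283, 0.2571, 0.161]
tcp_rot: [1.0, 0.028, 0.004, -0.001]
force: [3.5, -0.0, 5.6]
gripper_width: 0.0173
```

Request:
carry_out:
  moves:
    - {"wx": 0, "wy": 0, "wz": 0, "x": 0.2, "y": 0, "z": 0.2, "fingers": 0}
    - {"wx": 0, "wy": 0, "wz": 0, "x": 0, "y": 0, "z": 0, "fingers": 0}

```text
t: 5.7
tcp_pos: [0.6301, 0.2572, 0.1594]
tcp_rot: [1.0, 0.028, 0.004, -0.001]
force: [2.4, 0.7, 6.1]
gripper_width: 0.0172
```

Request:
carry_out:
  moves:
    - {"wx": 0, "wy": 0, "wz": 0, "x": 0.3, "y": 0, "z": 0.3, "fingers": 0}
    - {"wx": 0, "wy": 0, "wz": 0, "x": 0, "y": 0, "z": 0, "fingers": 0}

```text
t: 5.95
tcp_pos: [0.6334, 0.2574, 0.1564]
tcp_rot: [1.0, 0.028, 0.005, -0.001]
force: [3.9, -0.2, 6.5]
gripper_width: 0.0174
```

```bash
python3 snap.py 2 "(120,140,250,270)" "(215,160,315,310)"
```

```text
top scale 3.0 off 120 140
side scale 3.9 off 215 160
6.05 [0.6334 0.2574 0.1564] [ 1.     0.028  0.005 -0.001] [ 3.040e-01  3.930e-01  1.098e+00 -1.000e-03  1.641e+00  1.817e+00] 0.017218618297397334 [4.4 0.  5.4]
```

View pics/pair2.png

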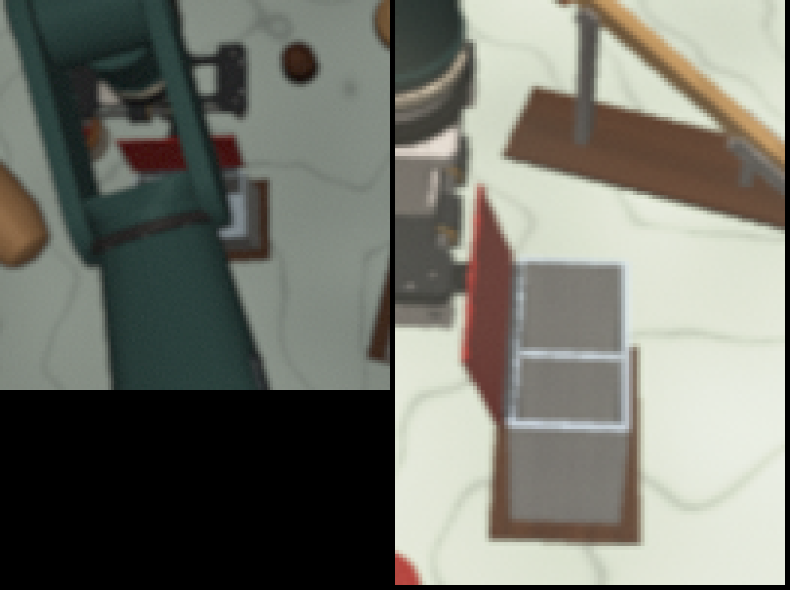

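The lid stands folded back beyond vertical (side: free edge (480,187)-(465,362), hinge (515,262)-(500,420)), both wells open. Measure the angle.

Run:
```python
from h import *
S=load("side",2)
for a,b,y in(((480,187),(515,262),.1915),((465,362),(500,421),.3173)):
    q=[]
    for p in(a,b):
        p=(np.array(p,float)-[395,0]+.5)/3.9-.5+[215,160]
        o,d=ray(S,[p]); q.append(o+d[0]*(y-o[1])/d[0,1])
    v=q[0]-q[1];print(q,"angle",np.arctan2(v[2],-v[0]), np.linalg.norm(v))
```

```text
[array([0.59956663, 0.1915    , 0.19018733]), array([0.57826286, 0.1915    , 0.11488733])] angle 1.8465093659544412 0.078255616423933
[array([0.59188357, 0.3173    , 0.19152404]), array([0.5731647 , 0.3173    , 0.13011613])] angle 1.8666768034584378 0.06419756727397471
```

Request:
carry_out:
  moves:
    - {"wx": 0, "wy": 0, "wz": 0, "x": 0.3, "y": 0, "z": 0.3, "fingers": 0}
    - {"wx": 0, "wy": 0, "wz": 0, "x": 0.1, "y": 0, "z": 0.2, "fingers": 0}
    - {"wx": 0, "wy": 0, "wz": 0, "x": 0, "y": 0, "z": 0, "fingers": 0}

```text
t: 6.42
tcp_pos: [0.6373, 0.2576, 0.152]
tcp_rot: [1.0, 0.028, 0.005, -0.001]
force: [2.1, 0.9, 7.5]
gripper_width: 0.0174
```

Request:
carry_out:
  moves:
    - {"wx": 0, "wy": 0, "wz": 0, "x": 0, "y": 0, "z": 0, "fingers": 6}
    - {"wx": 0, "wy": 0, "wz": 0, "x": 0, "y": 0, "z": 0, "fingers": 6}
    - {"wx": 0, "wy": 0, "wz": 0, "x": 0, "y": 0, "z": 0, "fingers": 6}
    - {"wx": 0, "wy": 0, "wz": 0, "x": 0, "y": 0, "z": -5.0, "fingers": 6}
    - {"wx": 0, "wy": 0, "wz": 0, "x": 0, "y": 0, "z": -5.0, "fingers": 6}
    - {"wx": 0, "wy": 0, "wz": 0, "x": 0, "y": 0, "z": -4.0, "fingers": 6}
    - {"wx": 0, "wy": 0, "wz": 0, "x": -3.0, "y": 5.1, "z": 0, "fingers": 6}
    - {"wx": 0, "wy": 0, "wz": 0, "x": -3.0, "y": 5.1, "z": 0, "fingers": 6}
    - {"wx": 0, "wy": 0, "wz": 0, "x": -3.0, "y": 5.1, "z": 0, "fingers": 6}

```text
t: 7.55
tcp_pos: [0.5519, 0.0981, 0.2884]
tcp_rot: [1.0, 0.029, -0.0, 0.0]
force: [0.9, -1.1, -0.0]
gripper_width: 0.06
```

Request:
carry_out:
  moves:
    - {"wx": 0, "wy": 0, "wz": 0, "x": -3.0, "y": 5.1, "z": 0, "fingers": 6}
    - {"wx": 0, "wy": 0, "wz": 0, "x": -3.0, "y": 5.1, "z": 0, "fingers": 6}
    - {"wx": 0, "wy": 0, "wz": 7.7, "x": 0, "y": 0, "z": 0, "fingers": 6}
    - {"wx": 0, "wy": 0, "wz": 7.7, "x": 0, "y": 0, "z": 4, "fingers": 6}
    - {"wx": 0, "wy": 0, "wz": 0, "x": 0, "y": 0, "z": 4, "fingers": 6}
    - {"wx": 0, "wy": 0, "wz": 0, "x": 0, "y": 0, "z": 0, "fingers": 6}

```text
t: 8.3
tcp_pos: [0.4963, -0.0056, 0.2049]
tcp_rot: [0.994, -0.105, -0.004, -0.0]
force: [-0.4, -1.2, -1.3]
gripper_width: 0.0604
```

```bash
python3 snap.py 3 "(155,180,285,270)" "(225,70,335,290)"
```

```text
top scale 3.0 off 155 180
side scale 2.6818181818181817 off 225 70
8.4 [ 0.499  -0.0059  0.2098] [ 0.994 -0.105  0.     0.   ] [-0.125 -0.028  1.481 -0.     1.688  1.656] 0.05987654333437994 [0.3 1.4 0.1]
```

View pics/pair3.png

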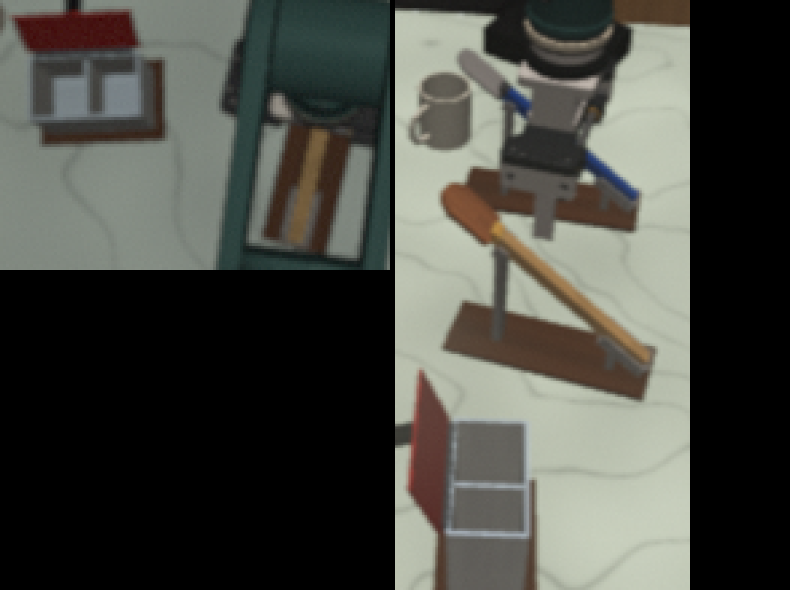

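Lid stays back; top view shows the rim at (30,57),(140,53),(142,118),(30,122); gripper is over the spatula handle. Refine the caddy centre and lid angle.

Run:
```python
from h import *
np.set_printoptions(precision=4,suppress=True)
T=load("top",3);S=load("side",3)
t=lambda p:(np.array(p,float)+.5)/3-.5+[155,180]
s=lambda p:(np.array(p,float)-[395,0]+.5)/2.6818-.5+[225,70]
P=plane(T,t([(30,57),(140,53),(142,118),(30,122)]),.125);print(P,P.mean(0))
P=plane(S,s([(447,534),(447,422),(527,422),(527,535)]),.125);print(P,P.mean(0))
a,_=tri(T,t([(15,16)]),S,s([(409,487)]));b,_=tri(T,t([(134,12)]),S,s([(420,372)]));print(a,b)
for q in(a,b): print("lid", np.arctan2(q[2]-.127,.5755-q[0]))
print("spat line",plane(T,t([(298,243)]),.035), plane(T,t([(320,135)]),.118))
```

```text
[[0.5669 0.3138 0.125 ]
 [0.573  0.1927 0.125 ]
 [0.501  0.1876 0.125 ]
 [0.495  0.3095 0.125 ]] [0.534  0.2509 0.125 ]
[[0.5674 0.317  0.125 ]
 [0.5806 0.1999 0.125 ]
 [0.5057 0.1921 0.125 ]
 [0.4991 0.311  0.125 ]] [0.5382 0.255  0.125 ]
[0.5979 0.3155 0.1924] [0.6053 0.1918 0.1866]
lid 1.9008583431138433
lid 2.0342670495274633
spat line [[0.371  0.0162 0.035 ]] [[ 0.4858 -0.0063  0.118 ]]
```

Request:
carry_out:
  moves:
    - {"wx": 0, "wy": 0, "wz": 0, "x": 0, "y": 0.2, "z": 3.8, "fingers": 6}
    - {"wx": 0, "wy": 0, "wz": 0, "x": 0, "y": 0, "z": 3.0, "fingers": 6}
    - {"wx": 0, "wy": 0, "wz": 0, "x": 0, "y": 0, "z": 3.0, "fingers": 6}
    - {"wx": 0, "wy": 0, "wz": 0, "x": 0, "y": 0, "z": 0, "fingers": 6}
    - {"wx": 0, "wy": 0, "wz": 0, "x": 0, "y": 0, "z": 0, "fingers": 0}
    - {"wx": 0, "wy": 0, "wz": 0, "x": 0, "y": 0, "z": 0, "fingers": 0}
    - {"wx": 0, "wy": 0, "wz": 0, "x": 0, "y": 0, "z": 0, "fingers": 0}
    - {"wx": 0, "wy": 0, "wz": 0, "x": 0, "y": 0, "z": 0, "fingers": 0}

```text
t: 9.4
tcp_pos: [0.4986, -0.0079, 0.1116]
tcp_rot: [0.994, -0.105, 0.001, 0.0]
force: [-0.3, -0.7, -0.2]
gripper_width: 0.0234
```

Request:
carry_out:
  moves:
    - {"wx": 0, "wy": 0, "wz": 0, "x": 0, "y": 0, "z": 0, "fingers": 0}
    - {"wx": 0, "wy": 0, "wz": 0, "x": 0, "y": 0, "z": 0, "fingers": 0}
    - {"wx": 0, "wy": 0, "wz": 0, "x": 0, "y": 0, "z": -2, "fingers": 0}
    - {"wx": 0, "wy": 0, "wz": 0, "x": 0, "y": 0, "z": -2.5, "fingers": 0}
    - {"wx": 0, "wy": 0, "wz": 0, "x": 0, "y": 0, "z": -4, "fingers": 0}
    - {"wx": 0, "wy": 0, "wz": 0, "x": 0, "y": 0, "z": -4, "fingers": 0}
    - {"wx": 0, "wy": 0, "wz": 0, "x": 0, "y": 0, "z": -4, "fingers": 0}
    - {"wx": 0, "wy": 0, "wz": 0, "x": 0, "y": 0, "z": -4, "fingers": 0}
    - {"wx": 0, "wy": 0, "wz": 0, "x": 0, "y": 0, "z": -2, "fingers": 0}

```text
t: 10.52
tcp_pos: [0.4987, -0.0078, 0.3383]
tcp_rot: [0.994, -0.105, 0.002, -0.0]
force: [0.3, -1.2, -0.4]
gripper_width: 0.0179
```

Request:
carry_out:
  moves:
    - {"wx": 0, "wy": 8.7, "wz": 0, "x": 0, "y": 0, "z": 0, "fingers": 0}
    - {"wx": 0, "wy": 8.7, "wz": 0, "x": 0, "y": 0, "z": 0, "fingers": 0}
    - {"wx": 0, "wy": 8.7, "wz": 0, "x": 0, "y": 0, "z": 0, "fingers": 0}
    - {"wx": 0, "wy": 8.7, "wz": 0, "x": 0, "y": 0, "z": 0, "fingers": 0}
    - {"wx": 0, "wy": 8.7, "wz": 0, "x": 0, "y": 0, "z": 0, "fingers": 0}
    - {"wx": 0, "wy": 8.7, "wz": 0, "x": 0, "y": 0, "z": 0, "fingers": 0}
    - {"wx": 0, "wy": 0, "wz": 0, "x": 0, "y": 0, "z": 0, "fingers": 0}

```text
t: 11.4
tcp_pos: [0.4954, -0.0071, 0.329]
tcp_rot: [0.895, -0.094, 0.433, 0.046]
force: [-0.0, -0.0, -0.9]
gripper_width: 0.018
```

```bash
python3 snap.py 4 "(180,100,320,300)" "(190,20,350,250)"; python3 -c "
from h import *
from bench import read_state
s=read_state();print(Rn.from_quat(s['tcp_rot']).as_matrix().round(3))"
```

```text
top scale 2.7857142857142856 off 180 100
side scale 2.4375 off 190 20
11.5 [ 0.4984 -0.0077  0.3367] [ 0.893 -0.095  0.437  0.046] [-0.028 -0.677  1.952 -0.175  0.971  1.783] 0.017801704836132165 [-0.1 -0.6 -0.7]
[[ 0.6   -0.209  0.772]
 [-0.129 -0.978 -0.165]
 [ 0.79  -0.    -0.613]]
```

View pics/pair4.png

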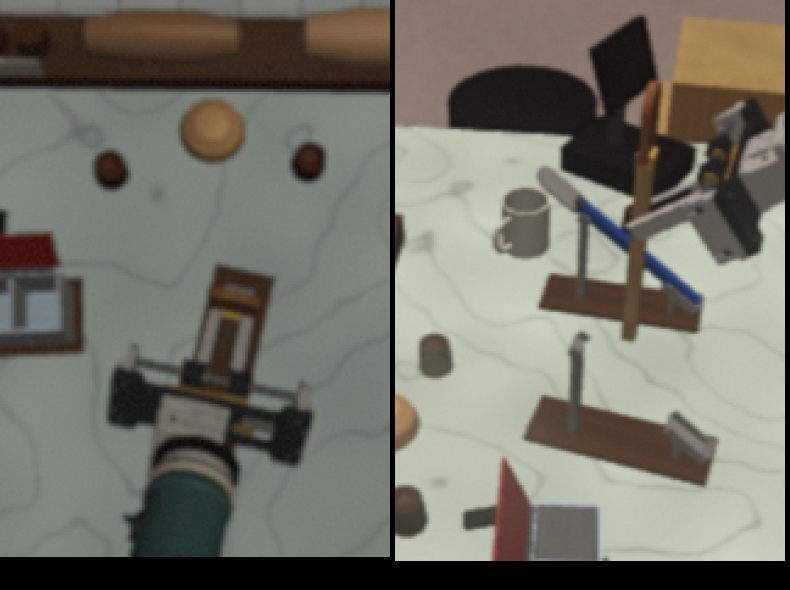

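Side view: spatula hangs vertical, head up (tip (652,85), end (630,338)), caddy lid open. Carry it over the left well.

Request:
carry_out:
  moves:
    - {"wx": 0, "wy": 0, "wz": 0, "x": -0.05, "y": -5, "z": -0.05, "fingers": 0}
    - {"wx": 0, "wy": 0, "wz": 0, "x": -0.05, "y": -5, "z": -0.05, "fingers": 0}
    - {"wx": 0, "wy": 0, "wz": 0, "x": -0.05, "y": -5, "z": -0.05, "fingers": 0}
    - {"wx": 5.8, "wy": 0, "wz": -4.5, "x": 0, "y": 0, "z": 0, "fingers": 0}
    - {"wx": 5.8, "wy": 0, "wz": -4.5, "x": 0, "y": 0, "z": 0, "fingers": 0}
    - {"wx": 5.8, "wy": 0, "wz": -4.5, "x": 0, "y": 0, "z": 0, "fingers": 0}
    - {"wx": 0, "wy": 0, "wz": 0, "x": 0, "y": 0, "z": 0, "fingers": 0}

```text
t: 12.38
tcp_pos: [0.5294, 0.1369, 0.3374]
tcp_rot: [0.896, 0.064, 0.437, -0.032]
force: [0.4, 0.3, -1.4]
gripper_width: 0.0178
```

```bash
cat > go.py <<'E'
import sys
from h import *
from bench import read_state
s=read_state();R=Rn.from_quat(s["tcp_rot"]).as_matrix();p=s["tcp_pos"];g=p-.019*R[:,2]
print("tcp",p.round(4),"grip",g.round(4),"q",s["joint_positions"].round(2),"w",s["gripper_width"].round(4))
print("x",R[:,0].round(3),"z",R[:,2].round(3),"Z in tool",R[2].round(3),"yaw",np.degrees(np.arctan2(R[0,1],-R[1,1])).round(1))
if len(sys.argv)>1:
    t=np.array(eval(sys.argv[1]));print("shift cm for grip to target",(R.T@(t-g)*100).round(2))
E
python3 go.py "(.5423,.283,.36)"
```

```text
Traceback (most recent call last):
  File "go.py", line 5, in <module>
    print("tcp",p.round(4),"grip",g.round(4),"q",s["joint_positions"].round(2),"w",s["gripper_width"].round(4))
                                                                                   ^^^^^^^^^^^^^^^^^^^^^^^^
AttributeError: 'float' object has no attribute 'round'
```

```bash
sed -i 's/s\["gripper_width"\].round(4)/round(s["gripper_width"],4)/' go.py
python3 go.py "(.5423,.283,.36)"
```

```text
tcp [0.5294 0.1369 0.3374] grip [0.5146 0.1348 0.3491] q [ 0.15 -0.57  1.9  -0.01  0.9   1.59] w 0.0178
x [0.609 0.086 0.788] z [ 0.78   0.113 -0.615] Z in tool [ 0.788 -0.002 -0.615] yaw 8.2
shift cm for grip to target [  3.83 -14.28   3.17]
```

Request:
carry_out:
  moves:
    - {"wx": 0, "wy": 0, "wz": 0, "x": 1.28, "y": -4.76, "z": 1.05, "fingers": 0}
    - {"wx": 0, "wy": 0, "wz": 0, "x": 1.28, "y": -4.76, "z": 1.05, "fingers": 0}
    - {"wx": 0, "wy": 0, "wz": 0, "x": 1.28, "y": -4.76, "z": 1.05, "fingers": 0}
    - {"wx": 0, "wy": 0, "wz": 0, "x": 0, "y": 0, "z": 0, "fingers": 0}
    - {"wx": 0, "wy": 0, "wz": 0, "x": 0, "y": 0, "z": 0, "fingers": 0}

```text
t: 13.0
tcp_pos: [0.5544, 0.2885, 0.3455]
tcp_rot: [0.897, 0.067, 0.436, -0.033]
force: [-0.3, -0.6, -0.7]
gripper_width: 0.0182
```

```bash
python3 go.py "(.5423,.283,.36)";python3 snap.py 5 "(110,120,250,320)" "(205,100,325,300)"
python3 - <<'E'
from h import *
from bench import read_state
S=load("side",5);s=read_state();R=Rn.from_quat(s["tcp_rot"]).as_matrix();g=s["tcp_pos"]-.019*R[:,2]
k=2.95
for dz in(.133,0,-.17): 
    p=proj(S,g+[0,0,dz])[0]; print(dz,p,"crop",(p+.5-[205,100])*k-.5+[395,0])
E
```

```text
tcp [0.5544 0.2885 0.3455] grip [0.5396 0.2863 0.3572] q [ 0.57 -0.31  1.72 -0.42  0.92  2.1 ] w 0.0182
x [0.61  0.092 0.787] z [ 0.778  0.117 -0.617] Z in tool [ 0.787 -0.    -0.617] yaw 8.5
shift cm for grip to target [ 0.36  0.36 -0.  ]
top scale 2.7857142857142856 off 110 120
side scale 2.95 off 205 100
13.1 [0.5543 0.287  0.3457] [ 0.897  0.066  0.437 -0.033] [ 0.567 -0.317  1.723 -0.416  0.917  2.102] 0.01773377305200873 [ 0.1 -0.4 -1.3]
0.133 [261.8141437  137.23913555] crop [563.57672392 110.83044986]
0 [259.78385155 192.38275037] crop [557.58736206 273.5041136 ]
-0.17 [257.91949286 242.95367362] crop [552.08750395 422.68833717]
```

View pics/pair5.png

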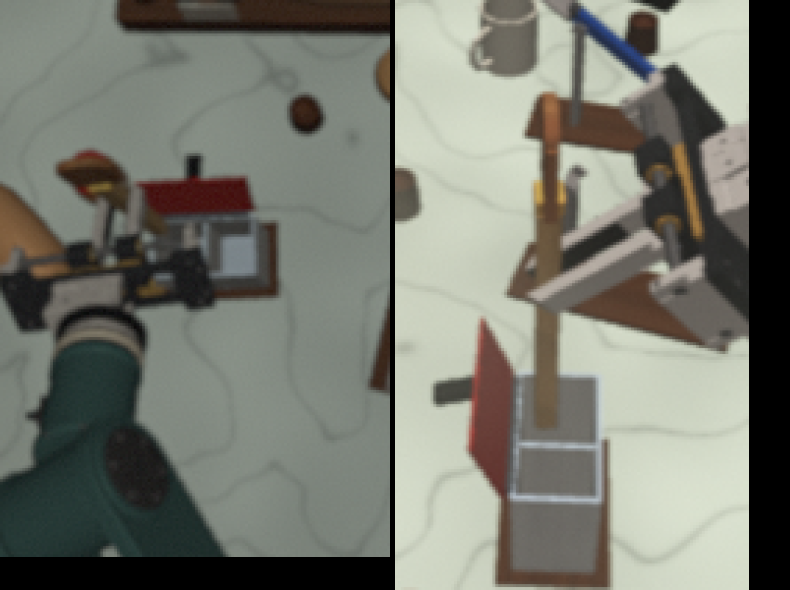

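Side view: the handle end (546,428) is over the left well, lean about 1° toward the lid, axis ~7 mm deeper in the fingers. Adjust and lower.

Request:
carry_out:
  moves:
    - {"wx": 0, "wy": -3, "wz": 0, "x": 0.57, "y": 0.54, "z": 0.73, "fingers": 0}
    - {"wx": 0, "wy": 0, "wz": 0, "x": 0, "y": 0, "z": 0, "fingers": 0}
    - {"wx": 0, "wy": 0, "wz": 0, "x": -3.0, "y": 0, "z": 2.63, "fingers": 0}
    - {"wx": 0, "wy": 0, "wz": 0, "x": -3.0, "y": 0, "z": 2.63, "fingers": 0}
    - {"wx": 0, "wy": 0, "wz": 0, "x": 0, "y": 0, "z": 0, "fingers": 0}

```text
t: 13.72
tcp_pos: [0.5621, 0.2817, 0.2591]
tcp_rot: [0.91, 0.068, 0.409, -0.029]
force: [0.2, -0.9, -0.5]
gripper_width: 0.0178
```

```bash
python3 go.py;python3 snap.py 6 "(110,120,250,320)" "(205,100,325,300)"
```

```text
tcp [0.5621 0.2817 0.2591] grip [0.5481 0.2797 0.2717] q [ 0.53 -0.26  1.82 -0.4   0.82  2.11] w 0.0178
x [0.656 0.1   0.748] z [ 0.74   0.108 -0.664] Z in tool [ 0.748  0.003 -0.664] yaw 8.5
top scale 2.7857142857142856 off 110 120
side scale 2.95 off 205 100
13.825 [0.5646 0.2835 0.267 ] [ 0.907  0.068  0.414 -0.031] [ 0.532 -0.264  1.812 -0.398  0.816  2.11 ] 0.017665588764156574 [ 0.8 -0.7 -0.5]
```

View pics/pair6.png

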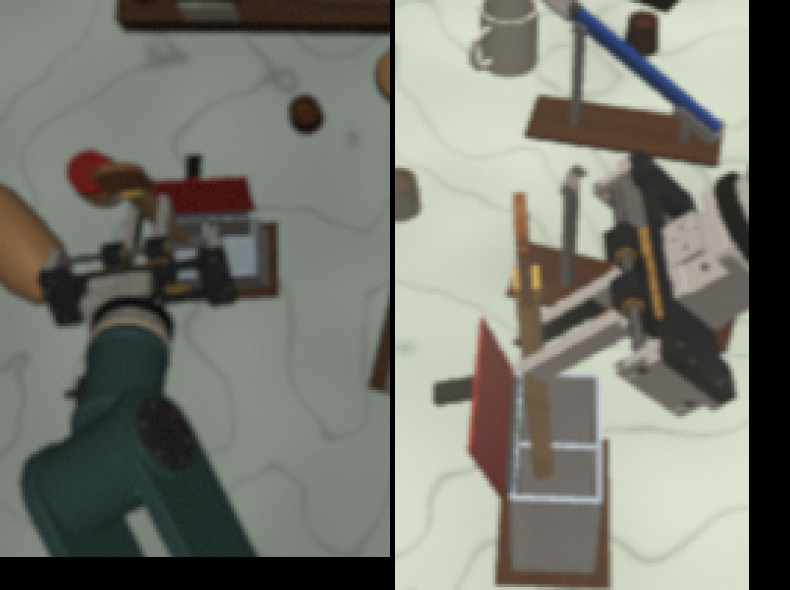

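Side view: handle end (543,477) inside the left well's opening, leaning ~5° toward the hinge side. Continue down.

Request:
carry_out:
  moves:
    - {"wx": 0, "wy": 0, "wz": 0, "x": -1.7, "y": 0, "z": 1.1, "fingers": 0}
    - {"wx": 0, "wy": 0, "wz": 0, "x": -1.5, "y": 0, "z": 1.3, "fingers": 0}
    - {"wx": 0, "wy": 0, "wz": 0, "x": -1.5, "y": 0, "z": 1.3, "fingers": 0}
    - {"wx": 0, "wy": 0, "wz": 0, "x": -1.1, "y": 0, "z": 1.0, "fingers": 0}
    - {"wx": 0, "wy": 0, "wz": 0, "x": 0, "y": 0, "z": 0, "fingers": 0}
    - {"wx": 0, "wy": 0, "wz": 0, "x": 0, "y": 0, "z": 0, "fingers": 0}

```text
t: 14.58
tcp_pos: [0.562, 0.2837, 0.1921]
tcp_rot: [0.907, 0.068, 0.414, -0.031]
force: [0.8, -1.0, -0.9]
gripper_width: 0.0177
```

Request:
carry_out:
  moves:
    - {"wx": 0, "wy": 0, "wz": 0, "x": -0.75, "y": 0, "z": 0.65, "fingers": 0}
    - {"wx": 0, "wy": 0, "wz": 0, "x": -0.57, "y": 0, "z": 0.5, "fingers": 0}
    - {"wx": 0, "wy": 0, "wz": 0, "x": 0, "y": 0, "z": 0, "fingers": 0}

```text
t: 14.95
tcp_pos: [0.5609, 0.283, 0.1714]
tcp_rot: [0.908, 0.068, 0.412, -0.03]
force: [-0.3, 0.1, 0.2]
gripper_width: 0.0178
```

Request:
carry_out:
  moves:
    - {"wx": 0, "wy": 0, "wz": 0, "x": -0.38, "y": 0, "z": 0.33, "fingers": 0}
    - {"wx": 0, "wy": 0, "wz": 0, "x": -0.3, "y": 0, "z": 0.26, "fingers": 0}
    - {"wx": 0, "wy": 0, "wz": 0, "x": 0, "y": 0, "z": 0, "fingers": 0}

```text
t: 15.32
tcp_pos: [0.5612, 0.2832, 0.1635]
tcp_rot: [0.908, 0.068, 0.412, -0.031]
force: [-0.4, -0.2, -0.9]
gripper_width: 0.0179
```

Request:
carry_out:
  moves:
    - {"wx": 0, "wy": 0, "wz": 0, "x": -0.3, "y": 0, "z": 0.26, "fingers": 0}
    - {"wx": 0, "wy": 0, "wz": 0, "x": 0, "y": 0, "z": 0, "fingers": 0}

```text
t: 15.58
tcp_pos: [0.5613, 0.2832, 0.1597]
tcp_rot: [0.908, 0.068, 0.412, -0.031]
force: [0.3, 1.0, -1.3]
gripper_width: 0.0177
```

Request:
carry_out:
  moves:
    - {"wx": 0, "wy": 0, "wz": 0, "x": -0.3, "y": 0, "z": 0.26, "fingers": 0}
    - {"wx": 0, "wy": 0, "wz": 0, "x": 0, "y": 0, "z": 0, "fingers": 0}
    - {"wx": 0, "wy": 0, "wz": 0, "x": 0, "y": 0, "z": 0, "fingers": 0}

```text
t: 15.95
tcp_pos: [0.5615, 0.2833, 0.1562]
tcp_rot: [0.908, 0.068, 0.413, -0.031]
force: [0.2, -1.2, -0.8]
gripper_width: 0.0176
```

Request:
carry_out:
  moves:
    - {"wx": 0, "wy": 0, "wz": 0, "x": -0.3, "y": 0, "z": 0.26, "fingers": 0}
    - {"wx": 0, "wy": 0, "wz": 0, "x": 0, "y": 0, "z": 0, "fingers": 0}
    - {"wx": 0, "wy": 0, "wz": 0, "x": -0.3, "y": 0, "z": 0.26, "fingers": 0}
    - {"wx": 0, "wy": 0, "wz": 0, "x": 0, "y": 0, "z": 0, "fingers": 0}

```text
t: 16.45
tcp_pos: [0.5636, 0.2845, 0.1531]
tcp_rot: [0.906, 0.068, 0.416, -0.032]
force: [-1.4, -0.2, 7.6]
gripper_width: 0.0181
```

Request:
carry_out:
  moves:
    - {"wx": 0, "wy": 0, "wz": 0, "x": 0, "y": 0, "z": 0, "fingers": 3}
    - {"wx": 0, "wy": 0, "wz": 0, "x": 0, "y": 0, "z": 0, "fingers": 5}
    - {"wx": 0, "wy": 0, "wz": 0, "x": 0, "y": 0, "z": 0, "fingers": 5}
    - {"wx": 0, "wy": 0, "wz": 0, "x": 0, "y": 0, "z": -2, "fingers": 5}
    - {"wx": 0, "wy": 0, "wz": 0, "x": 0, "y": 0, "z": -4, "fingers": 5}
    - {"wx": 0, "wy": 0, "wz": 0, "x": 0, "y": 0, "z": -5, "fingers": 5}
    - {"wx": 0, "wy": 0, "wz": 0, "x": 0, "y": 0, "z": -4, "fingers": 6}
    - {"wx": 0, "wy": 0, "wz": 0, "x": 0, "y": 0, "z": 0, "fingers": 6}

```text
t: 17.45
tcp_pos: [0.4494, 0.2676, 0.2505]
tcp_rot: [0.907, 0.068, 0.415, -0.033]
force: [0.2, 0.4, -0.4]
gripper_width: 0.06
```

```bash
python3 go.py "(.510,-.275,.25)";python3 snap.py 7 "(110,120,380,320)" "(205,70,335,300)"
```

```text
tcp [0.4494 0.2676 0.2505] grip [0.4351 0.2654 0.2629] q [ 0.69 -0.5   2.01 -0.5   0.92  2.27] w 0.06
x [0.646 0.096 0.757] z [ 0.748  0.117 -0.653] Z in tool [ 0.757 -0.004 -0.653] yaw 8.7
shift cm for grip to target [-1.33 54.55  0.15]
top scale 1.4444444444444444 off 110 120
side scale 2.5652173913043477 off 205 70
17.55 [0.4496 0.2666 0.246 ] [ 0.908  0.068  0.412 -0.031] [ 0.685 -0.5    2.01  -0.504  0.92   2.266] 0.05983711689951545 [-0.2  0.5 -0.5]
```

View pics/pair7.png

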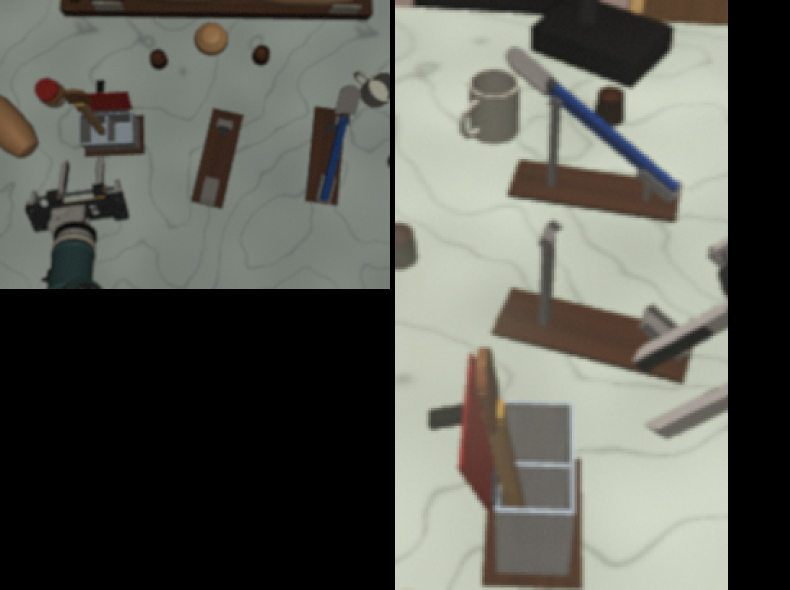

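Spatula stands in the left well, leaning on the far rim by the open lid (side (500,430)); lid still open. Measure the server line numerically (11 pictures viewed; one kept for the end).

```bash
cat > blue.py <<'E'
import sys
from h import *
i=sys.argv[1]
def ends(c):
    H,s,v=cv2.split(hsv(c));m=((H>100)&(H<128)&(s>110)&(v>40)).astype(np.uint8)
    k,l,st,ce=cv2.connectedComponentsWithStats(m);j=1+np.argmax(st[1:,4])
    p=np.argwhere(l==j)[:,::-1].astype(float);m0=p.mean(0);d=np.linalg.svd(p-m0,full_matrices=False)[2][0]
    d*=np.sign(d[1]);t=(p-m0)@d;return m0+d*t.min(),m0+d*t.max(),st[j,4]
T=load("top",i);S=load("side",i)
a=ends(T);b=ends(S);print("areas",a[2],b[2])
for n in(0,1): x,e=tri(T,[a[n]],S,[b[n]]);print(("head-end","butt")[n],x.round(4),round(e,4))
E
python3 blue.py 7
python3 - <<'E'
from h import *
T=load("top",7);S=load("side",7)
def br(c,box):
    H,s,v=cv2.split(hsv(c));m=((H>4)&(H<22)&(s>90)&(v>60)).astype(np.uint8)
    x0,y0,x1,y1=box;p=np.argwhere(m[y0:y1,x0:x1])[:,::-1]+[x0,y0];return p
sp=br(S,(230,200,262,270));print("side top pix",sp[sp[:,1].argmin()],len(sp))
E
```

```text
areas 302 230
head-end [ 0.5577 -0.2806  0.1644] 0.0006
butt [ 0.3835 -0.2601  0.03  ] 0.0022
side top pix [254 200] 509
```

Request:
carry_out:
  moves:
    - {"wx": 0, "wy": -9.8, "wz": 0, "x": 0, "y": 5.4, "z": 0, "fingers": 6}
    - {"wx": 0, "wy": -9.8, "wz": 0, "x": 0, "y": 5.4, "z": 0, "fingers": 6}
    - {"wx": 0, "wy": -9.8, "wz": 0, "x": 0, "y": 5.4, "z": 0, "fingers": 6}
    - {"wx": 0, "wy": -9.8, "wz": 0, "x": 0, "y": 5.4, "z": 0, "fingers": 6}
    - {"wx": 0, "wy": -9.8, "wz": 0, "x": 0, "y": 5.4, "z": 0, "fingers": 6}
    - {"wx": 0, "wy": 0, "wz": 0, "x": 0, "y": 5.4, "z": 0, "fingers": 6}
    - {"wx": 0, "wy": 0, "wz": 5, "x": 0, "y": 5.4, "z": 0, "fingers": 6}
    - {"wx": 0, "wy": 0, "wz": 5, "x": 0, "y": 5.4, "z": 0, "fingers": 6}
    - {"wx": 0, "wy": 0, "wz": 5.5, "x": 0, "y": 5.4, "z": 0, "fingers": 6}
    - {"wx": 0, "wy": 0, "wz": 0, "x": 0, "y": 0, "z": 0, "fingers": 6}

```text
t: 18.8
tcp_pos: [0.5029, -0.2112, 0.2433]
tcp_rot: [0.998, -0.068, 0.012, -0.001]
force: [0.5, 0.0, 1.2]
gripper_width: 0.0602
```

```bash
python3 go.py
```

```text
tcp [ 0.5029 -0.2112  0.2433] grip [ 0.5024 -0.2112  0.2623] q [-0.51  0.06  1.33  0.01  1.73  1.2 ] w 0.0602
x [ 0.99  -0.136  0.024] z [ 0.024  0.    -1.   ] Z in tool [ 0.024 -0.004 -1.   ] yaw -7.8
```

Request:
carry_out:
  moves:
    - {"wx": 0, "wy": -1.4, "wz": -1.0, "x": 0, "y": 0, "z": 0, "fingers": 6}
    - {"wx": 0, "wy": 0, "wz": 0, "x": 0.8, "y": 3.1, "z": 0, "fingers": 6}
    - {"wx": 0, "wy": 0, "wz": 0, "x": 0.8, "y": 3.1, "z": 3, "fingers": 6}
    - {"wx": 0, "wy": 0, "wz": 0, "x": 0, "y": 0, "z": 3, "fingers": 6}
    - {"wx": 0, "wy": 0, "wz": 0, "x": 0, "y": 0, "z": 0, "fingers": 6}
    - {"wx": 0, "wy": 0, "wz": 0, "x": 0, "y": 0, "z": 0, "fingers": 6}

```text
t: 19.55
tcp_pos: [0.5139, -0.2693, 0.1884]
tcp_rot: [0.998, -0.055, 0.003, -0.001]
force: [-0.3, 1.0, 0.8]
gripper_width: 0.0599
```

```bash
python3 go.py "(.511,-.2751,.1285)"
```

```text
tcp [ 0.5139 -0.2693  0.1884] grip [ 0.5138 -0.2693  0.2074] q [-0.58  0.15  1.33  0.    1.65  1.1 ] w 0.0599
x [ 0.994 -0.11   0.007] z [ 0.007  0.001 -1.   ] Z in tool [ 0.007 -0.002 -1.   ] yaw -6.3
shift cm for grip to target [-0.27  0.62  7.88]
```

Request:
carry_out:
  moves:
    - {"wx": 0, "wy": 0, "wz": 0, "x": -0.2, "y": 0.6, "z": 2.9, "fingers": 6}
    - {"wx": 0, "wy": 0, "wz": 0, "x": 0, "y": 0, "z": 2.5, "fingers": 6}
    - {"wx": 0, "wy": 0, "wz": 0, "x": 0, "y": 0, "z": 2.4, "fingers": 6}
    - {"wx": 0, "wy": 0, "wz": 0, "x": 0, "y": 0, "z": 0, "fingers": 6}
    - {"wx": 0, "wy": 0, "wz": 0, "x": 0, "y": 0, "z": 0, "fingers": 0}
    - {"wx": 0, "wy": 0, "wz": 0, "x": 0, "y": 0, "z": 0, "fingers": 0}
    - {"wx": 0, "wy": 0, "wz": 0, "x": 0, "y": 0, "z": 0, "fingers": 0}
    - {"wx": 0, "wy": 0, "wz": 0, "x": 0, "y": 0, "z": 0, "fingers": 0}
    - {"wx": 0, "wy": 0, "wz": 0, "x": 0, "y": 0, "z": 0, "fingers": 0}
    - {"wx": 0, "wy": 0, "wz": 0, "x": 0, "y": 0, "z": 0, "fingers": 0}

```text
t: 20.8
tcp_pos: [0.511, -0.2761, 0.1097]
tcp_rot: [0.998, -0.056, 0.003, -0.001]
force: [0.4, -0.3, 1.3]
gripper_width: 0.018
```

Request:
carry_out:
  moves:
    - {"wx": 0, "wy": 0, "wz": 0, "x": 0, "y": 0, "z": -2, "fingers": 0}
    - {"wx": 0, "wy": 0, "wz": 0, "x": 0, "y": 0, "z": -2.5, "fingers": 0}
    - {"wx": 0, "wy": 0, "wz": 0, "x": 0, "y": 0, "z": -4, "fingers": 0}
    - {"wx": 0, "wy": 0, "wz": 0, "x": 0, "y": 0, "z": -4, "fingers": 0}
    - {"wx": 0, "wy": 0, "wz": 0, "x": 0, "y": 0, "z": -4, "fingers": 0}
    - {"wx": 0, "wy": 0, "wz": 0, "x": 0, "y": 0, "z": -4, "fingers": 0}
    - {"wx": 0, "wy": 0, "wz": 0, "x": 0, "y": 0, "z": -3, "fingers": 0}
    - {"wx": 0, "wy": 0, "wz": 0, "x": 0, "y": 0, "z": 0, "fingers": 0}

```text
t: 21.8
tcp_pos: [0.5101, -0.2765, 0.347]
tcp_rot: [0.998, -0.056, 0.005, 0.0]
force: [-0.5, 0.8, -1.8]
gripper_width: 0.018
```

Request:
carry_out:
  moves:
    - {"wx": 0, "wy": 8.6, "wz": 0, "x": 0, "y": 0, "z": 0, "fingers": 0}
    - {"wx": 0, "wy": 8.6, "wz": 0, "x": 0, "y": 0, "z": 0, "fingers": 0}
    - {"wx": 0, "wy": 8.6, "wz": 0, "x": 0, "y": 0, "z": 0, "fingers": 0}
    - {"wx": 0, "wy": 8.6, "wz": 0, "x": 0, "y": 0, "z": 0, "fingers": 0}
    - {"wx": 0, "wy": 8.6, "wz": 0, "x": 0, "y": 0, "z": 0, "fingers": 0}
    - {"wx": 0, "wy": 6.5, "wz": 0, "x": 0, "y": 0, "z": 0, "fingers": 0}
    - {"wx": 0, "wy": 0, "wz": 0, "x": 0, "y": 0, "z": 0, "fingers": 0}
    - {"wx": 0, "wy": 0, "wz": 0, "x": 0, "y": 0, "z": 0, "fingers": 0}

```text
t: 22.8
tcp_pos: [0.5096, -0.2763, 0.344]
tcp_rot: [0.906, -0.051, 0.42, 0.022]
force: [-0.4, 0.6, -0.5]
gripper_width: 0.0178
```

```bash
python3 snap.py 8 "(180,100,320,300)" "(190,20,350,250)">/dev/null; python3 blue.py 8; python3 go.py "(.548,.222,.37)"
```

```text
areas 13 176
head-end [ 0.4882 -0.2526  0.3391] 0.0198
butt [ 0.4887 -0.2691  0.1967] 0.0046
tcp [ 0.5102 -0.2763  0.3455] grip [ 0.4958 -0.2747  0.3578] q [-0.96 -0.38  1.75  0.66  1.2   0.67] w 0.0178
x [ 0.641 -0.072  0.764] z [ 0.76  -0.084 -0.645] Z in tool [ 0.764 -0.001 -0.645] yaw -6.4
shift cm for grip to target [  0.69 -49.95  -1.  ]
```

Request:
carry_out:
  moves:
    - {"wx": 0, "wy": 0, "wz": 0, "x": 1.5, "y": -3, "z": -1.3, "fingers": 0}
    - {"wx": 0, "wy": 0, "wz": 0, "x": 0, "y": -5.5, "z": 0, "fingers": 0}
    - {"wx": 0, "wy": 0, "wz": 0, "x": 0, "y": -5.5, "z": 0, "fingers": 0}
    - {"wx": 0, "wy": 0, "wz": 0, "x": 0, "y": -5.5, "z": 0, "fingers": 0}
    - {"wx": 0, "wy": 0, "wz": 0, "x": 0, "y": -5.5, "z": 0, "fingers": 0}
    - {"wx": 0, "wy": 0, "wz": 0, "x": 0, "y": -5.5, "z": 0, "fingers": 0}
    - {"wx": 5.7, "wy": 0, "wz": -4.8, "x": 0, "y": -3, "z": 0, "fingers": 0}
    - {"wx": 5.7, "wy": 0, "wz": -4.8, "x": 0, "y": 0, "z": 0, "fingers": 0}
    - {"wx": 0, "wy": 0, "wz": 0, "x": 0, "y": 0, "z": 0, "fingers": 0}
    - {"wx": 0, "wy": 0, "wz": 0, "x": 0, "y": 0, "z": 0, "fingers": 0}

```text
t: 24.15
tcp_pos: [0.5469, 0.0563, 0.3653]
tcp_rot: [0.905, 0.064, 0.42, -0.031]
force: [0.4, 0.2, -1.1]
gripper_width: 0.0179
```

```bash
python3 go.py "(.555,.222,.37)"
python3 - <<'E'
from h import *
T=load("top",7);S=load("side",7)
t=lambda p:(np.array(p,float)+.5)/1.44444-.5+[110,120]
s=lambda p:(np.array(p,float)-[395,0]+.5)/2.5652-.5+[205,70]
print("spat tip",tri(T,t([(64,95)]),S,s([(484,350)])),"neck",tri(T,t([(86,104)]),S,s([(500,410)])))
E
```

```text
tcp [0.5469 0.0563 0.3653] grip [0.5326 0.0542 0.3776] q [-0.14 -0.54  1.81  0.25  1.04  1.26] w 0.0179
x [0.639 0.089 0.764] z [ 0.756  0.11  -0.645] Z in tool [ 0.764 -0.003 -0.645] yaw 8.2
shift cm for grip to target [  2.36 -16.29   4.03]
spat tip (array([0.57205647, 0.29582478, 0.32381482]), np.float64(0.01072869777499604)) neck (array([0.56888398, 0.27643073, 0.22324474]), np.float64(0.0022546890614817297))
```

Request:
carry_out:
  moves:
    - {"wx": 0, "wy": 0, "wz": 0, "x": 0.79, "y": -5.3, "z": 1.34, "fingers": 0}
    - {"wx": 0, "wy": 0, "wz": 0, "x": 0.79, "y": -5.3, "z": 1.34, "fingers": 0}
    - {"wx": 0, "wy": 0, "wz": 0, "x": 0.79, "y": -5.3, "z": 1.34, "fingers": 0}
    - {"wx": 0, "wy": 0, "wz": 0, "x": 0, "y": 0, "z": 0, "fingers": 0}
    - {"wx": 0, "wy": 0, "wz": 0, "x": 0, "y": 0, "z": 0, "fingers": 0}

```text
t: 24.78
tcp_pos: [0.569, 0.2211, 0.3573]
tcp_rot: [0.905, 0.065, 0.42, -0.032]
force: [-0.3, -0.3, -1.1]
gripper_width: 0.0176
```

```bash
python3 snap.py 9 "(110,120,250,320)" "(205,80,325,290)" >/dev/null; python3 go.py "(.555,.219,.37)"
python3 - <<'E'
from h import *
from bench import read_state
S=load("side",9);s=read_state();R=Rn.from_quat(s["tcp_rot"]).as_matrix();g=s["tcp_pos"]-.019*R[:,2]
H,sa,v=cv2.split(hsv(S));m=((H>100)&(H<128)&(sa>90)&(v>40)).astype(np.uint8)
m[:,:200]=0;m[:,330:]=0
ys=[y for y in range(384) if m[y].sum()>2]
# handle centre-line: intersect side rays with the plane y = grip y
for y in ys[::6]+[ys[-1]]:
    c=np.flatnonzero(m[y]);o,d=ray(S,[(c.mean(),y)]);q=o+d[0]*(g[1]-o[1])/d[0,1];print(y,len(c),c.mean(),q.round(4))
E
```

```text
tcp [0.5694 0.2193 0.3579] grip [0.555  0.2173 0.3701] q [ 0.38 -0.37  1.71 -0.22  0.95  1.85] w 0.0176
x [0.638 0.09  0.765] z [ 0.757  0.11  -0.644] Z in tool [ 0.765 -0.002 -0.644] yaw 8.2
shift cm for grip to target [ 0.01 -0.17  0.03]
142 3 253.0 [0.5594 0.2173 0.4214]
148 6 252.5 [0.5602 0.2173 0.4065]
154 6 253.5 [0.5581 0.2173 0.3913]
160 7 253.0 [0.559  0.2173 0.3753]
179 5 254.0 [0.5563 0.2173 0.3215]
185 5 255.0 [0.554  0.2173 0.3033]
189 4 254.5 [0.5548 0.2173 0.2906]
```

Request:
carry_out:
  moves:
    - {"wx": 0, "wy": 0, "wz": 0, "x": -2.68, "y": 0, "z": 2.25, "fingers": 0}
    - {"wx": 0, "wy": 0, "wz": 0, "x": -2.68, "y": 0, "z": 2.25, "fingers": 0}
    - {"wx": 0, "wy": 0, "wz": 0, "x": 0, "y": 0, "z": 0, "fingers": 0}
    - {"wx": 0, "wy": 0, "wz": 0, "x": -1.9, "y": 0, "z": 1.6, "fingers": 0}
    - {"wx": 0, "wy": 0, "wz": 0, "x": -1.9, "y": 0, "z": 1.6, "fingers": 0}
    - {"wx": 0, "wy": 0, "wz": 0, "x": 0, "y": 0, "z": 0, "fingers": 0}
    - {"wx": 0, "wy": 0, "wz": 0, "x": 0, "y": 0, "z": 0, "fingers": 0}

```text
t: 25.75
tcp_pos: [0.5701, 0.2207, 0.2412]
tcp_rot: [0.904, 0.065, 0.422, -0.032]
force: [0.2, 0.3, -0.3]
gripper_width: 0.0177
```

Request:
carry_out:
  moves:
    - {"wx": 0, "wy": 0, "wz": 0, "x": -1.53, "y": 0, "z": 1.29, "fingers": 0}
    - {"wx": 0, "wy": 0, "wz": 0, "x": -1.53, "y": 0, "z": 1.29, "fingers": 0}
    - {"wx": 0, "wy": 0, "wz": 0, "x": -1.53, "y": 0, "z": 1.29, "fingers": 0}
    - {"wx": 0, "wy": 0, "wz": 0, "x": 0, "y": 0, "z": 0, "fingers": 0}
    - {"wx": 0, "wy": 0, "wz": 0, "x": 0, "y": 0, "z": 0, "fingers": 0}

```text
t: 26.38
tcp_pos: [0.57, 0.2215, 0.1806]
tcp_rot: [0.904, 0.065, 0.422, -0.032]
force: [0.7, 0.8, -0.5]
gripper_width: 0.0176
```

Request:
carry_out:
  moves:
    - {"wx": 0, "wy": 0, "wz": 0, "x": -0.38, "y": 0, "z": 0.32, "fingers": 0}
    - {"wx": 0, "wy": 0, "wz": 0, "x": -0.23, "y": 0, "z": 0.19, "fingers": 0}
    - {"wx": 0, "wy": 0, "wz": 0, "x": 0, "y": 0, "z": 0, "fingers": 0}
    - {"wx": 0, "wy": 0, "wz": 0, "x": 0, "y": 0, "z": 0, "fingers": 0}

```text
t: 26.88
tcp_pos: [0.5688, 0.2211, 0.1696]
tcp_rot: [0.905, 0.065, 0.42, -0.032]
force: [-1.0, -0.1, -0.8]
gripper_width: 0.0178
```

Request:
carry_out:
  moves:
    - {"wx": 0, "wy": 0, "wz": 0, "x": -0.3, "y": 0, "z": 0.26, "fingers": 0}
    - {"wx": 0, "wy": 0, "wz": 0, "x": 0, "y": 0, "z": 0, "fingers": 0}

```text
t: 27.12
tcp_pos: [0.5685, 0.221, 0.1648]
tcp_rot: [0.905, 0.065, 0.42, -0.031]
force: [-0.4, -0.1, -2.2]
gripper_width: 0.0176
```

Request:
carry_out:
  moves:
    - {"wx": 0, "wy": 0, "wz": 0, "x": -0.3, "y": 0, "z": 0.26, "fingers": 0}
    - {"wx": 0, "wy": 0, "wz": 0, "x": 0, "y": 0, "z": 0, "fingers": 0}

```text
t: 27.38
tcp_pos: [0.5686, 0.221, 0.1609]
tcp_rot: [0.905, 0.065, 0.42, -0.031]
force: [0.9, -0.5, -1.4]
gripper_width: 0.0178
```

Request:
carry_out:
  moves:
    - {"wx": 0, "wy": 0, "wz": 0, "x": -0.23, "y": 0, "z": 0.19, "fingers": 0}
    - {"wx": 0, "wy": 0, "wz": 0, "x": 0, "y": 0, "z": 0, "fingers": 0}

```text
t: 27.62
tcp_pos: [0.5686, 0.2211, 0.1581]
tcp_rot: [0.905, 0.065, 0.42, -0.031]
force: [-0.3, -0.1, 0.1]
gripper_width: 0.0174
```

Request:
carry_out:
  moves:
    - {"wx": 0, "wy": 0, "wz": 0, "x": -0.23, "y": 0, "z": 0.19, "fingers": 0}
    - {"wx": 0, "wy": 0, "wz": 0, "x": 0, "y": 0, "z": 0, "fingers": 0}

```text
t: 27.88
tcp_pos: [0.5686, 0.2211, 0.1552]
tcp_rot: [0.905, 0.065, 0.42, -0.031]
force: [0.3, 0.4, -2.0]
gripper_width: 0.0181
```

Request:
carry_out:
  moves:
    - {"wx": 0, "wy": 0, "wz": 0, "x": -0.23, "y": 0, "z": 0.19, "fingers": 0}
    - {"wx": 0, "wy": 0, "wz": 0, "x": 0, "y": 0, "z": 0, "fingers": 0}
    - {"wx": 0, "wy": 0, "wz": 0, "x": -0.15, "y": 0, "z": 0.13, "fingers": 0}
    - {"wx": 0, "wy": 0, "wz": 0, "x": 0, "y": 0, "z": 0, "fingers": 0}

```text
t: 28.38
tcp_pos: [0.5706, 0.2219, 0.1547]
tcp_rot: [0.903, 0.065, 0.423, -0.032]
force: [-1.9, -1.2, 7.8]
gripper_width: 0.0172
```

Request:
carry_out:
  moves:
    - {"wx": 0, "wy": 0, "wz": 0, "x": 0, "y": 0, "z": 0, "fingers": 3}
    - {"wx": 0, "wy": 0, "wz": 0, "x": 0, "y": 0, "z": 0, "fingers": 4}
    - {"wx": 0, "wy": 0, "wz": 0, "x": 0, "y": 0, "z": 0, "fingers": 4}
    - {"wx": 0, "wy": 0, "wz": 0, "x": 0, "y": 0, "z": -2, "fingers": 4}
    - {"wx": 0, "wy": 0, "wz": 0, "x": 0, "y": 0, "z": -4, "fingers": 4}
    - {"wx": 0, "wy": 0, "wz": 0, "x": 0, "y": 0, "z": -5, "fingers": 4}
    - {"wx": 0, "wy": 0, "wz": 0, "x": 0, "y": 0, "z": -5, "fingers": 4}
    - {"wx": 0, "wy": 0, "wz": 0, "x": 0, "y": 0, "z": 0, "fingers": 4}
    - {"wx": 0, "wy": 0, "wz": 0, "x": 0, "y": 0, "z": 0, "fingers": 4}

```text
t: 29.5
tcp_pos: [0.4477, 0.2032, 0.2527]
tcp_rot: [0.905, 0.065, 0.419, -0.031]
force: [0.4, -0.0, 0.1]
gripper_width: 0.0402
```

```bash
python3 snap.py 10 "(90,120,310,270)" "(190,70,335,330)"
```

```text
top scale 1.7727272727272727 off 90 120
side scale 2.269230769230769 off 190 70
29.6 [0.4478 0.2029 0.2511] [ 0.905  0.065  0.418 -0.031] [ 0.498 -0.642  2.08  -0.343  0.899  2.025] 0.04048955687585338 [0.1 0.6 0.8]
```

View pics/pair10.png

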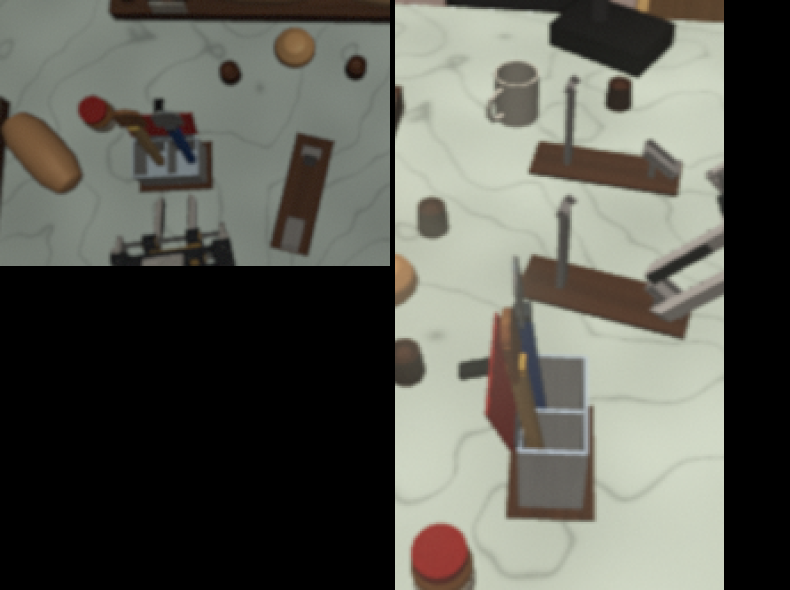

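Both tools stand head up, the spatula in the left well (side (530,430)) and the blue server in the right (535,380). The lid is open, the bystanders haven't moved and the gripper is clear. Handing in.

```bash
python3 -c "
from bench import ticket
print(ticket.close_job())"
```

```text
the job is handed in; nothing more can be done
None
```

The lid is folded back and both tools stand in the caddy, handle down and head up. The spatula is in the left compartment and the cake server in the right. I handed the job in at about 29.6 s of robot time.

- **Lid:** after I released it, the two corners of its free edge measured 1.90 and 2.03 rad, so it is at its stop of 1.9 within measuring error. In the last picture it is still open.
- **Tools:** each was lowered until the caddy floor pushed back with about 8 N, then released. Both stand leaning a few degrees toward the lid. I measured the spatula's lean only roughly, from two views that missed each other by up to 11 mm at its tip. I judged the server's final lean from the last picture only.
- **Grip on the spatula:** it sat about 8 mm deeper in the fingers and about 1 cm lower on the handle than planned. I corrected for this while placing it.
- **Other things:** in the last pictures the jar, loaf, bun, mug and cakes look where they were, and the gripper was clear of everything. The highest force I read was about 8 N.

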